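# Lock the grinding cup onto the spice grinder

### The job

Fit the grinding cup on the cordless spice grinder so that the rub can be ground: stand the cup in the grinder's collar as it is, closed end up, with its two lugs down in the two gaps, press it down gently against the spring ring without forcing it, and turn it a quarter turn clockwise seen from above to the stop, so that it clicks up into its lock when you let go. Leave the other things on the shelf where they are.

Things in the scene. Friction and masses are not known exactly. Their poses are not given: they have to be found in the camera images.
- cup: Grinding cup, 0.17 to 0.34 kg, on the shelf closed end up; origin at the centre of its underside, z up. Below, a round grey plug 54 mm across, 0 to 19.7 mm up (foot chamfered 2.2 mm); above it a round body 60 mm across up to 88 mm, steel from 30 mm, its flat lower edge the shoulder. A low black rubber rib (52 x 8 x 4 mm, top at 92 mm) crosses the closed end along x, in line with the lugs.
- cup_grip (a point): Point on the cup's axis 60 mm above its underside, axes as the cup's: the middle of the smooth round steel body, which may be gripped from any side, 45 to 75 mm up.
- cup_lugs (a point): Point on the cup's axis 8.5 mm above its underside, at mid-height of the two lugs, axes as the cup's. The lugs stick out of the plug along +x and -x, each 9 mm wide, 5 mm high (6 to 11 mm above the underside), tip 34.5 mm from the axis, so 4.5 mm beyond the body. They are alike: a half turn makes no difference.
- grinder: Cordless spice grinder, round steel and black housing 110 mm wide, fixed to the shelf; origin at the centre of its underside, z up; slide switch on its -x side. On top an aluminium collar, 86 mm outside, with a flanged hole and two opposite gaps for the cup's lugs. More than 50 N between cup and grinder, all contacts added up, damages them; about 1 N m against the stop already does.
- collar_top (a point): Centre of the collar's flat top, 112 mm above the shelf, axes as the housing's. Hole 57 mm wide. The two gaps, 12 mm wide with parallel sides (1.5 mm or 2.5 degrees of play for a lug each side), lie near +x and -x, but each collar is clamped on turned by up to 34 degrees either way, which this pose does not tell: rest the lugs lightly on the collar and turn until they drop in.
- locked_height (a point): On the grinder's axis, 96.5 mm above its origin: where the locked cup's underside centre is. Cup's underside above the grinder's origin otherwise: 106 mm with lugs resting on the collar; 99.5 in the gaps, touching the spring ring; below 94 the lugs clear the flange and it turns; 92.3 with its shoulder hard on the collar.
- interlock (a joint): Black spring ring in the collar, m pressed down: 0 free, 0.003 cup locked, over 0.0055 lugs clear the flange, 0.0072 shoulder on collar. 5 N starts it, 1.2 N per mm more: 12 N to clear, 14 N at the bottom. Flange 7 mm thick; clockwise from each gap the lugs run under it to a notch 2.5 mm deep, centred at 90 degrees (1.5 mm play), with a solid stop at 92.5; anticlockwise is solid.
- ramekin: White ceramic ramekin, 84 mm wide, 42 mm high, empty; origin under its centre. Leave it.
- pinch_bowl: Green pinch bowl, 90 mm wide, 36 mm high; origin under its centre. Leave it.
- spice_jar: Amber glass spice jar with a screw cap, 52 mm wide, 82 mm high, no lugs; origin under its centre. Leave it.
- spatula: Aluminium spatula, 280 mm long, lying along its x axis; origin under its middle. Leave it.
Mind the look-alikes: they are no part of the job. Leave any brown look-alike of the cup alone.

How it is judged:
By the outcome, as a careful person would: the job done as asked, in the order asked, and still so for the second after the job is handed in, with the robot touching nothing.
It also fails if it takes over 72 s, if anything falls off the work surface, if the arm or the gripper's body presses on something with over 40 N, if the wrist force passes 120 N, or if a joint passes its speed limit or range.

### The arm

A 7-joint arm with a two-finger parallel gripper is mounted at the origin on the work surface. World frame = base frame: x ahead of the robot, y to its left, z up, the work surface at z = 0. Lengths are in m, angles in rad, forces in N, time in s.
With the tool pointing down it reaches from about 0.4 to 0.85 m from the base axis. Payload 4.5 kg.
Tool frame: the origin (TCP) lies midway between the tips of the shut fingers; the grasp point (between the pads) lies 19 mm behind it; z points along the fingers, y is the direction in which the jaws open and shut (so a half turn about z gives the same grasp; the last joint's range is limited). The gripper opens to 88 mm and grips with 3 to 60 N. Pads are 18 mm wide; open, the fingers measure 123 mm over their backs; the gripper's body (75 mm by 187 mm) begins 45 mm behind the grasp point.
Start: joints at [-1.26, 0.689, -0.195, 1.565, 0.157, 0.902, -0.215], TCP at [0.171, 0.601, 0.239] pointing down, gripper open.
Joint ranges: [-3.01, 3.01], [-0.46, 2.08], [-1.47, 1.51], [0.13, 2.56], [-1, 4.14], [0.04, 2.09], [-2.66, 2.66]. Speed limits (rad/s): [2.57, 2.57, 3.14, 3.14, 3.14, 3.14, 3.14].

### API

Orientations are given as a unit quaternion [w, x, y, z].
In Python, from rig import readout, imaging, env gives the robot as it stands. The module is installed in compiled form; this text tells all that it offers.
- The arm moves only by the tool move_arm, never from a script. Its argument "series" is text: rows parted by semicolons, each of 7 numbers parted by spaces: the shift along the world's x, y, z in units of 50 mm (1.0 is 50 mm), then the turn, a rotation vector about the world's x, y, z in degrees, then the finger opening in mm, from 0 to 88.1. In form: x y z ax ay az fingers; .... A call has exactly 8 rows; each row is the pose to reach, as a shift and turn from the pose commanded when the call began; what a row does not reach only later rows make up. A row lasts 1/10 s, in which the tool goes at most 50 mm and 8.59 degrees, less where a joint would pass 70% of its speed; a pose out of reach is approached as far as the arm can. A call with a gripper value outside its range is refused whole. The fingers move at their own pace and stop on an object; "squeeze" is the grip in N (left out, the last holds). Time passes only in rows, so rows that repeat a pose let the fingers close, or fill a call up. It gives the time, the measured TCP pose, the force and the opening at its end, in the units of the state.
- readout.state(): the state, without advancing time (a new reading comes with each control period).
- imaging.camera(name): name is "side" or "top"; returns the picture (420x560x3 uint8, blue, green, red); there is no depth.
- imaging.camera_model(name): a dict with "camera_matrix" (3x3 intrinsics, pixels), "k1" (the pictures are not rectified: a ray, as slopes to the right and down, at radius r is drawn at 1 + k1 r^2 times it, then the intrinsics apply), "origin" and "orientation" of the camera in the world. Camera axes: x right, y down, z forward; pixel columns grow to the right and rows downward; lengths in m; the calibration is good to about 2 mm. A picture is of the moment at which its call begins. camera_model takes no time and is no camera call.
- env.hand_in(): hands the job in, once; it reports no verdict.
The state is a dict: "time": time; "joint_pos": joint angles; "qvel": joint speeds; "joint_torque": joint torques, N m; "tcp_pos": TCP position; "orientation": TCP orientation; "ft_force": force on the tool from outside, world axes, zero at the start; "ft_torque": the same for the moment, N m; "finger_gap": opening from 0.0 (shut) to 1.0 (fully open).
Only numpy, scipy, OpenCV 4.12 (cv2) and the standard library are available. Lean on these libraries where they do the work, as an engineer would, in place of code of your own. Each camera call takes 0.05 s, during which the arm holds its last target.

## Working session

There is one attempt and no reset: what is moved stays moved. The work goes in short steps, Python scripts to look and compute and a tool call to move; the robot and the scene stay as the last step left them, time stands still between calls to the robot, and variables do not carry over. Pictures are saved under pics/ and viewed, and the job is handed in when it is done.

Besides the shell and the picture viewer there is one more tool, called after "Request:" as a command line: name --argument value ..., lists and objects as JSON in quotes. move_arm: Moves the arm, as the interface text tells. Its arguments: {"type":"object","properties":{"series":{"type":"string"},"squeeze":{"type":"number"}},"required":["series"]}

```bash
ls; mkdir -p pics; python3 - <<'E'
from rig import readout, imaging, env
import cv2
s=readout.state(); print({k:(v if not hasattr(v,'tolist') else v.tolist()) for k,v in s.items()})
for n in ("side","top"):
    im=imaging.camera(n); cv2.imwrite(f"pics/{n}0.png",im); m=imaging.camera_model(n); print(n,m)
E
```

```text
pics
{'time': 0.0, 'joint_pos': [-1.2602300739403773, 0.6899652224752582, -0.19449996912597242, 1.5663376280842936, 0.15733615078077615, 0.902489943611427, -0.21508907573260536], 'qvel': [0.00014285973200798646, 0.001680297641044531, -0.0018968474202642439, 0.0014811841479672445, 0.00036653801430835584, -0.0011280829714537426, 0.0012138124402779093], 'joint_torque': [0.00014439787264564075, -52.75599718093872, -1.2669111415743828, -15.342559218406677, -0.052593082655221224, 0.0065052020363509655, 0.00017206000848091207], 'tcp_pos': [0.17067196195115422, 0.6005965354180539, 0.23792309542877563], 'orientation': [-4.053710004109531e-05, 0.1378892556453426, 0.9904472413103431, -0.0009020615543439883], 'ft_force': [0.4592918466506975, -0.22365327881947247, 0.10699416064755048], 'ft_torque': [0.03292093182507098, 0.007354140084642406, 0.012012090415035965], 'finger_gap': 1.000406287024345}
side {'camera_matrix': array([[478.44378201,   0.        , 276.33416251],
       [  0.        , 478.44378201, 212.82751484],
       [  0.        ,   0.        ,   1.        ]]), 'k1': -0.10432635207474511, 'origin': array([0.40570809, 0.85665034, 0.82700644]), 'orientation': array([ 0.02249325, -0.05189007,  0.8971561 , -0.43807808])}
top {'camera_matrix': array([[523.96345162,   0.        , 275.5235559 ],
       [  0.        , 523.96345162, 214.6927688 ],
       [  0.        ,   0.        ,   1.        ]]), 'k1': -0.169015615110505, 'origin': array([ 0.38909997, -0.08659607,  1.36503787]), 'orientation': array([-0.02994572,  0.7166668 , -0.69574436,  0.03783833])}
```

View pics/side0.png

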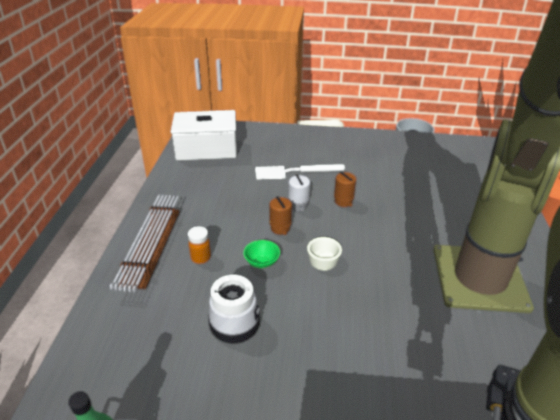

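View pics/top0.png

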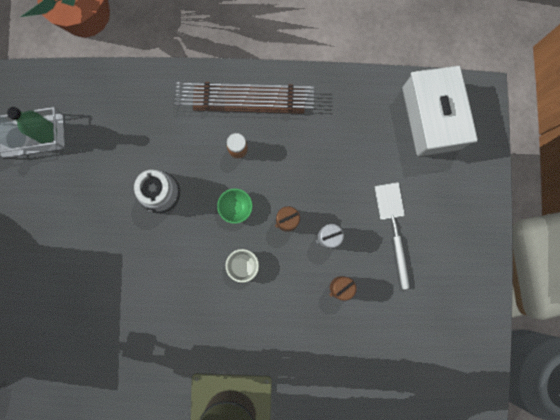

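Candidates for the cup, as top / side pixels:
- Steel can with black rib: (330,236) / (300,190)
- Brown can: (288,218) / (281,215)
- Brown can: (343,288) / (345,190)
- Amber jar: (237,145) / (200,245)

I choose the steel one and will check it in enlarged crops.

```bash
python3 - <<'E'
import cv2,numpy as np
t=cv2.imread("pics/top0.png"); s=cv2.imread("pics/side0.png")
def c(im,x,y,w,h,f): return cv2.resize(im[y:y+h,x:x+w],None,fx=f,fy=f,interpolation=cv2.INTER_CUBIC)
a=c(t,300,206,60,60,6.5); b=c(t,125,160,60,60,6.5)
cv2.imwrite("pics/ctop.png",np.hstack([a,b]))
a=c(s,270,160,60,60,6.5); b=c(s,203,270,60,75,5.2)[:390]
b=cv2.resize(b,(390,390)) if b.shape[:2]!=(390,390) else b
cv2.imwrite("pics/cside.png",np.hstack([a,c(s,200,272,65,65,6)]))
E
```

```text
(no output)
```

View pics/ctop.png

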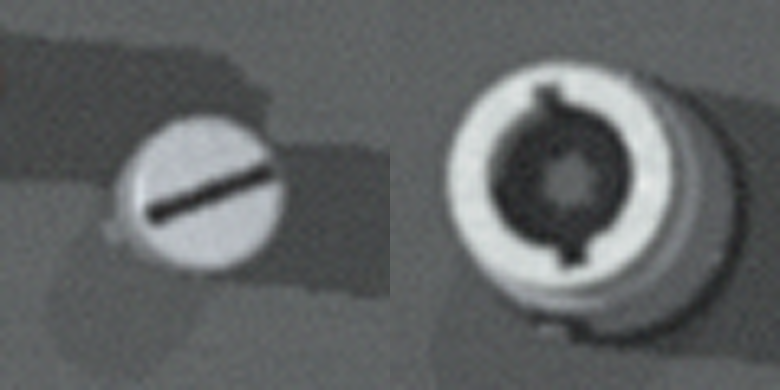

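View pics/cside.png

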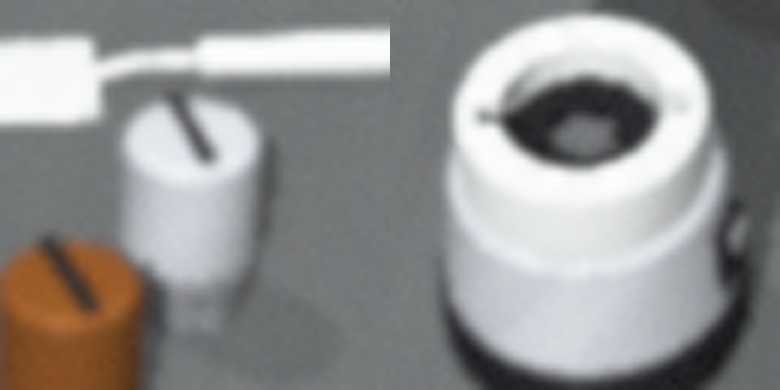

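```bash
cat > h.py <<'E'
import numpy as np
from scipy.spatial.transform import Rotation as R
from rig import imaging
def model(n):
    m=imaging.camera_model(n); q=m["orientation"]; return m["camera_matrix"],m["k1"],m["origin"],R.from_quat([q[1],q[2],q[3],q[0]]).as_matrix()
def pt(n,u,v,z):
    K,k,o,Rm=model(n); d=np.array([(u-K[0,2])/K[0,0],(v-K[1,2])/K[1,1]]); s=d.copy()
    for _ in range(30): s=d/(1+k*(s@s))
    r=Rm@np.array([s[0],s[1],1]); t=(z-o[2])/r[2]; return o+t*r
def proj(n,p):
    K,k,o,Rm=model(n); c=Rm.T@(np.asarray(p)-o); s=c[:2]/c[2]; s=s*(1+k*(s@s)); return s*K[0,0]+K[:2,2]
E
cat > m.py <<'E'
from h import *
def line(a,b): return np.degrees(np.arctan2(*(b-a)[1::-1][:2])) 
T=lambda x,y,ox,oy,f:(ox+x/f-0.5*(1-1/f)*0,oy+y/f)
f=6.5
c=pt("top",300+209/f,206+192/f,.088); print("cup top",c)
a=pt("top",300+152/f,206+214/f,.092); b=pt("top",300+271/f,206+172/f,.092); print("rib",a,b,np.linalg.norm(a-b),(a+b)/2, line(a,b))
g=pt("top",125+170/f,160+174/f,.112); print("collar top",g)
d=[pt("top",125+x/f,160+174/f,.112) for x in(57,283)]; print("diam",np.linalg.norm(d[0]-d[1]))
a=pt("top",125+155/f,160+92/f,.112); b=pt("top",125+182/f,160+262/f,.112); print("gaps",a,b,np.linalg.norm(a-b),(a+b)/2, line(a,b))
# side
c2=pt("side",270+190/f,160+145/f,.088); print("cup side",c2)
g2=pt("side",200+582/6-65,272+92/6,.112); print("collar side",g2)
d=[pt("side",200+x/6-65,272+105/6,.112) for x in(452,713)]; print("diam",np.linalg.norm(d[0]-d[1]))
a=pt("side",200+488/6-65,272+117/6,.112); b=pt("side",200+682/6-65,272+102/6,.112); print("gaps",a,b,np.linalg.norm(a-b),(a+b)/2,line(a,b))
E
python3 m.py
```

```text
cup top [ 0.46508986 -0.23915502  0.088     ]
rib [ 0.4559831  -0.21737026  0.092     ] [ 0.47304001 -0.26196404  0.092     ] 0.047744561851437946 [ 0.46451155 -0.23966715  0.092     ] -69.06838188172362
collar top [0.56890037 0.20556911 0.112     ]
diam 0.08605206643837901
gaps [0.59983776 0.21308098 0.112     ] [0.53588265 0.19918555 0.112     ] 0.0654472183389957 [0.5678602  0.20613326 0.112     ] -167.74195023180647
cup side [ 0.46189599 -0.2272688   0.088     ]
collar side [0.56707378 0.20072915 0.112     ]
diam 0.0879742262722733
gaps [0.5963076  0.21584055 0.112     ] [0.53276025 0.20117217 0.112     ] 0.0652183007565005 [0.56453393 0.20850636 0.112     ] -167.00228768007432
```

```bash
cat > ov.py <<'E'
from h import *
import cv2,sys
def circ(n,c,z,r): 
    return np.array([proj(n,[c[0]+r*np.cos(t),c[1]+r*np.sin(t),z]) for t in np.linspace(0,2*np.pi,120)])
def draw(im,off,f,P,col): cv2.polylines(im,[np.round(((P-off+.5)*f-.5)*16).astype(int)],False,col,1,cv2.LINE_AA,4)
def make(imgs,cup,cang,g,gang,out):
    tiles=[]
    for n in("top","side"):
        for w in("cup","g"):
            z0=.06
            c=cup if w=="cup" else g
            o=np.round(proj(n,[*c,z0])).astype(int)-32
            im=cv2.resize(imgs[n][o[1]:o[1]+64,o[0]:o[0]+64],None,fx=6,fy=6,interpolation=cv2.INTER_CUBIC); raw=im.copy()
            f=6
            if w=="cup":
                draw(im,o,f,circ(n,c,.088,.03),(0,0,255)); draw(im,o,f,circ(n,c,.0,.027),(0,255,0)); draw(im,o,f,circ(n,c,.0197,.03),(255,0,0))
                u=np.array([np.cos(cang),np.sin(cang)])
                draw(im,o,f,np.array([proj(n,[*(c+s*.026*u),.092]) for s in(-1,1)]),(0,255,255))
                draw(im,o,f,np.array([proj(n,[*(c+s*.0345*u),.0085]) for s in(-1,1)]),(0,255,255))
            else:
                draw(im,o,f,circ(n,c,.112,.043),(0,0,255)); draw(im,o,f,circ(n,c,.112,.0285),(0,255,0)); draw(im,o,f,circ(n,c,0,.055),(255,0,0))
                u=np.array([np.cos(gang),np.sin(gang)])
                draw(im,o,f,np.array([proj(n,[*(c+s*.0355*u),.112]) for s in(-1,1)]),(0,255,255))
            tiles.append(im)
    cv2.imwrite(out,cv2.resize(np.vstack([np.hstack(tiles[:2]),np.hstack(tiles[2:])]),(600,600)) if 0 else np.vstack([np.hstack(tiles[:2])]))
    cv2.imwrite(out.replace(".png","s.png"),np.hstack(tiles[2:]))
if __name__=="__main__":
    imgs={n:cv2.imread(f"pics/{n}0.png") for n in("top","side")}
    a=[float(x) for x in sys.argv[1:7]]
    make(imgs,np.array(a[:2]),np.radians(a[2]),np.array(a[3:5]),np.radians(a[5]),sys.argv[7])
E
sed -i 's/^f=6.5/f=6.5\n_p=pt\npt=lambda n,u,v,z:_p(n,u-.42,v-.42,z)/' m.py; python3 m.py | grep -v diam; python3 ov.py .464 -.2385 -69 .568 .2045 12.5 pics/ov1.png
```

```text
cup top [ 0.46609008 -0.23810091  0.088     ]
rib [ 0.45697849 -0.21632059  0.092     ] [ 0.47403889 -0.26091176  0.092     ] 0.047743372627282656 [ 0.46550869 -0.23861618  0.092     ] -69.06335242692718
collar top [0.56990454 0.20666636 0.112     ]
gaps [0.60085064 0.21418558 0.112     ] [0.53687848 0.20027585 0.112     ] 0.06546692318121752 [0.56886456 0.20723072 0.112     ] -167.7328797124598
cup side [ 0.46319272 -0.2291651   0.088     ]
collar side [0.56813445 0.19968866 0.112     ]
gaps [0.5973863  0.21482387 0.112     ] [0.53378507 0.20013459 0.112     ] 0.06527550571347449 [0.56558568 0.20747923 0.112     ] -166.99505362013383
```

View pics/ov1.png

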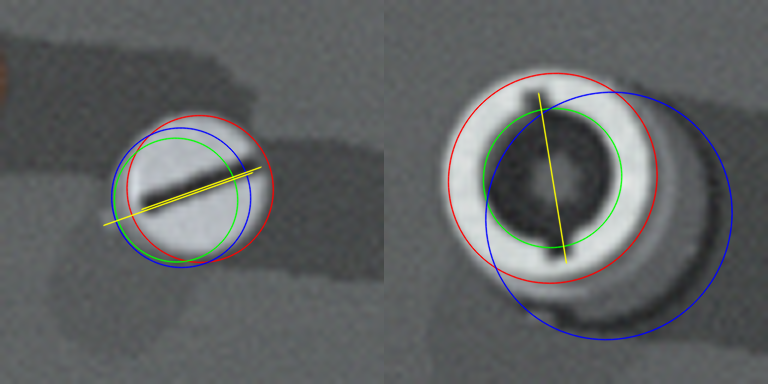

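View pics/ov1s.png

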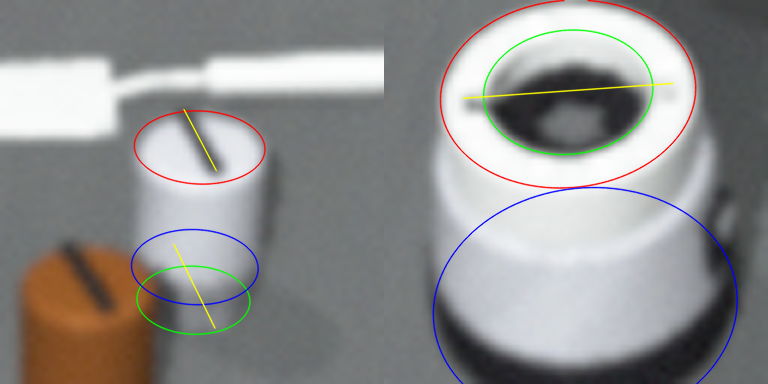

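Overlays agree to within about 2–3 mm: cup at about (0.4645, -0.239) with lugs at -69°, collar at about (0.569, 0.206) with gaps at about 12.3°. The close crop shows a steel body, a grey plug and a lug stub at its foot, so it is the right cup. Moving now.

Request:
move_arm --series "0.7 -0.7 0 0 0 -4 88; 1.4 -1.4 0 0 0 -8 88; 2.1 -2.1 0 0 0 -12 88; 2.8 -2.75 0 0 0 -16 88; 3.5 -3.4 0 0 0 -21 88; 4.2 -4.1 0 0 0 -26 88; 4.9 -4.75 0 0 0 -30 88; 5.6 -5.4 0 0 0 -34 88" --squeeze 8

```text
time: 0.9
tcp_pos: [0.4518, 0.3295, 0.2386]
orientation: [-0.0, 0.423, 0.906, -0.0]
ft_force: [0.6, 0.8, 0.4]
finger_gap: 1.002
```

```bash
cat > st.py <<'E'
from rig import readout
import numpy as np
from scipy.spatial.transform import Rotation as R
s=readout.state(); q=s["orientation"]; M=R.from_quat([q[1],q[2],q[3],q[0]]).as_matrix()
np.set_printoptions(precision=4,suppress=True)
print(s["time"],np.array(s["joint_pos"]),"tcp",np.array(s["tcp_pos"]),"yaw",np.degrees(np.arctan2(M[1,1],M[0,1])),"z",M[:,2],"F",np.array(s["ft_force"]),"T",np.array(s["ft_torque"]),s["finger_gap"]*88.1)
E
python3 st.py
```

```text
0.9 [-0.6714  0.5987 -0.0679  1.7711  0.0546  0.7741 -0.0689] tcp [0.4518 0.3295 0.2386] yaw 39.98103067156951 z [-0.0004 -0.0003 -1.    ] F [0.6368 0.7794 0.4366] T [-0.0181 -0.0422  0.0032] 88.25619725705413
```

Request:
move_arm --series "0 -0.95 0 0 0 0 88; 0 -1.9 0 0 0 0 88; 0 -2.85 0 0 0 0 88; 0.1 -3.8 0 0 0 0 88; 0.1 -4.75 0 0 0 0 88; 0.2 -5.7 0 0 0 0 88; 0.2 -6.65 0 0 0 0 88; 0.25 -7.6 0 0 0 0 88"

```text
time: 1.7
tcp_pos: [0.4627, -0.0506, 0.2386]
orientation: [-0.0, 0.421, 0.907, -0.0]
ft_force: [1.7, -0.0, 1.1]
finger_gap: 0.999
```

Request:
move_arm --series "0 -0.9 0 0 0 0 88; 0 -1.8 0 0 0 0 88; 0 -2.7 0 0 0 0 88; 0 -3.6 0 0 0 0 88; 0 -3.77 0 0 0 0 88; 0 -3.77 -0.4 0 0 0 88; 0 -3.77 -0.8 0 0 0 88; 0 -3.77 -1.2 0 0 0 88"

```text
time: 2.5
tcp_pos: [0.4633, -0.2366, 0.178]
orientation: [-0.0, 0.421, 0.907, 0.0]
ft_force: [0.9, -0.2, 0.9]
finger_gap: 1.0
```

```bash
python3 st.py; python3 - <<'E'
from rig import imaging
from h import *
import cv2
ims=[]
for n in("top","side"):
    im=imaging.camera(n); cv2.imwrite(f"pics/{n}1.png",im)
    o=np.round(proj(n,[.4645,-.239,.09])).astype(int)-32
    ims.append(cv2.resize(im[o[1]:o[1]+64,o[0]:o[0]+64],None,fx=6,fy=6,interpolation=cv2.INTER_CUBIC))
cv2.imwrite("pics/a1.png",np.hstack(ims))
E
```

```text
2.5 [ 0.4619  0.6433 -0.1258  1.9439  0.1403  0.5628  0.9432] tcp [ 0.4633 -0.2366  0.178 ] yaw 40.164252771255775 z [ 0.0001  0.0007 -1.    ] F [ 0.9285 -0.2405  0.9278] T [-0.0228 -0.0153  0.046 ] 88.07789977012622
```

View pics/a1.png

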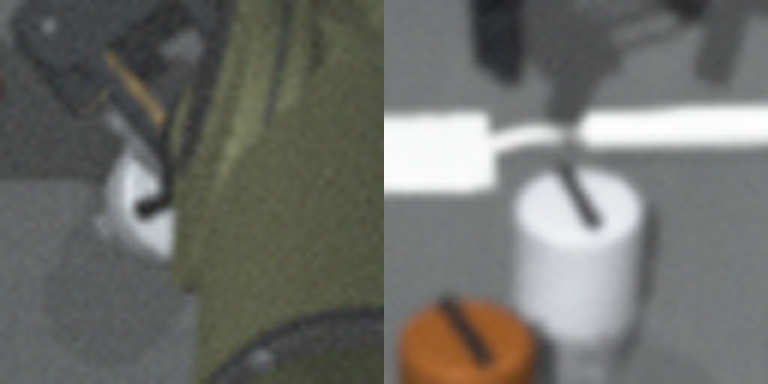

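Picture: the side view shows the fingertips above and straddling the steel cup (crop 578,250). Descending and closing lightly to centre it.

Request:
move_arm --series "0 0 -0.5 0 0 0 88; 0 0 -1.0 0 0 0 88; 0 0 -1.5 0 0 0 88; 0 0 -2.0 0 0 0 88; 0 0 -2.4 0 0 0 88; 0 0 -2.6 0 0 0 88; 0 0 -2.6 0 0 0 88; 0 0 -2.6 0 0 0 88"

```text
time: 3.4
tcp_pos: [0.4639, -0.2374, 0.0496]
orientation: [0.001, 0.421, 0.907, 0.0]
ft_force: [0.2, 0.2, 0.5]
finger_gap: 0.995
```

```bash
python3 st.py
```

```text
3.4 [ 0.4225  0.871  -0.063   2.0117  0.1861  0.2631  0.9028] tcp [ 0.4639 -0.2374  0.0496] yaw 40.14681051488319 z [ 0.001  -0.0003 -1.    ] F [0.195  0.1561 0.459 ] T [-0.0569  0.0182  0.0028] 87.62097320822699
```

Request:
move_arm --series "0 0 -0.1 0 0 0 80; 0 0 -0.1 0 0 0 74; 0 0 -0.1 0 0 0 68; 0 0 -0.1 0 0 0 64; 0 0 -0.1 0 0 0 62; 0 0 -0.1 0 0 0 60; 0 0 -0.1 0 0 0 58; 0 0 -0.1 0 0 0 58" --squeeze 4

```text
time: 4.2
tcp_pos: [0.4635, -0.2372, 0.0439]
orientation: [0.0, 0.421, 0.907, 0.0]
ft_force: [0.5, -0.2, 1.5]
finger_gap: 0.677
```

```bash
python3 st.py
```

```text
4.2 [ 0.4209  0.8818 -0.0604  2.0131  0.1873  0.2514  0.9017] tcp [ 0.4635 -0.2372  0.0439] yaw 40.149526031448616 z [ 0.0005  0.0001 -1.    ] F [ 0.473  -0.2129  1.4798] T [ 0.     -0.0324 -0.0074] 59.60859158739828
```

Request:
move_arm --series "0 0 0 0 0 0 88; 0 0 0 0 0 0 88; 0 0 0 0 0 0 88; 0 0 0 0 0 0 88; 0 0 0 0 0 -8 88; 0 0 0 0 0 -16 88; 0 0 0 0 0 -24 88; 0 0 0 0 0 -32 88"

```text
time: 5.0
tcp_pos: [0.4632, -0.2373, 0.0437]
orientation: [-0.0, 0.657, 0.754, 0.0]
ft_force: [-0.4, -0.9, 0.3]
finger_gap: 0.997
```

Request:
move_arm --series "0 0 0 0 0 -8 88; 0 0 0 0 0 -16 88; 0 0 0 0 0 -24 88; 0 0 0 0 0 -32 88; 0 0 0 0 0 -40 88; 0 0 0 0 0 -48 88; 0 0 0 0 0 -56 88; 0 0 0 0 0 -58 88"

```text
time: 5.8
tcp_pos: [0.4633, -0.2371, 0.0437]
orientation: [0.0, 0.94, 0.342, -0.0]
ft_force: [-0.3, -0.5, -0.2]
finger_gap: 0.999
```

```bash
python3 st.py
```

```text
5.8 [ 0.2788  0.8971  0.1775  2.0204 -0.5446  0.2693  0.0466] tcp [ 0.4633 -0.2371  0.0437] yaw -49.96898590862979 z [-0.0001 -0.0002 -1.    ] F [-0.2573 -0.4879 -0.1741] T [-0.0506  0.1197  0.001 ] 87.98168135014362
```

Request:
move_arm --series "0 0 0 0 0 0 80; 0 0 0 0 0 0 74; 0 0 0 0 0 0 68; 0 0 0 0 0 0 64; 0 0 0 0 0 0 62; 0 0 0 0 0 0 60; 0 0 0 0 0 0 58; 0 0 0 0 0 0 58"

```text
time: 6.6
tcp_pos: [0.4641, -0.2381, 0.0441]
orientation: [0.001, 0.939, 0.343, 0.001]
ft_force: [2.3, -2.4, 2.0]
finger_gap: 0.684
```

Request:
move_arm --series "0 0 0 0 0 0 50; 0 0 0 0 0 0 50; 0 0 0 0 0 0 50; 0 0 0 0 0 0 50; 0 0 0.2 0 0 0 50; 0 0 0.6 0 0 0 50; 0 0 1.2 0 0 0 50; 0 0 1.8 0 0 0 50" --squeeze 35

```text
time: 7.4
tcp_pos: [0.4602, -0.2343, 0.1335]
orientation: [-0.004, 0.939, 0.344, -0.002]
ft_force: [0.4, -1.0, -3.1]
finger_gap: 0.675
```

```bash
python3 st.py;  python3 - <<'E'
from rig import imaging
from h import *
import cv2
ims=[]
for n in("top","side"):
    im=imaging.camera(n); cv2.imwrite(f"pics/{n}2.png",im)
    o=np.round(proj(n,[.4645,-.239,.13])).astype(int)-32
    ims.append(cv2.resize(im[o[1]:o[1]+64,o[0]:o[0]+64],None,fx=6,fy=6,interpolation=cv2.INTER_CUBIC))
cv2.imwrite("pics/a2.png",np.hstack(ims))
E
```

```text
7.4 [ 0.1934  0.7464  0.3178  1.994  -0.4793  0.4833 -0.0058] tcp [ 0.4602 -0.2343  0.1335] yaw -49.810636487835325 z [-0.0071  0.0057 -1.    ] F [ 0.4133 -0.9527 -3.0976] T [-0.11    0.0686 -0.0458] 59.431614554936985
```

View pics/a2.png

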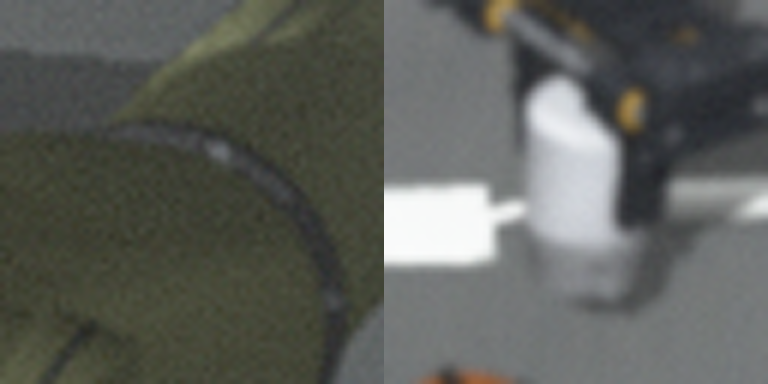

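The side view shows the cup held upright between the fingers and clear of the shelf. Raising it and carrying it to the grinder.

Request:
move_arm --series "0 0 0.6 0 0 0 50; 0 0 1.2 0 0 0 50; 0.2 0.7 1.4 0 0 6 50; 0.4 1.4 1.4 0 0 12 50; 0.6 2.2 1.4 0 0 19 50; 0.8 3.0 1.4 0 0 26 50; 1.0 3.8 1.4 0 0 33 50; 1.2 4.6 1.4 0 0 40 50"

```text
time: 8.3
tcp_pos: [0.5203, -0.0047, 0.2018]
orientation: [-0.003, 0.763, 0.646, -0.002]
ft_force: [0.2, 0.1, -3.0]
finger_gap: 0.675
```

Request:
move_arm --series "0.2 0.7 0 0 0 6 50; 0.4 1.4 0 0 0 12 50; 0.6 2.1 0 0 0 18 50; 0.7 2.8 0 0 0 24 50; 0.8 3.4 0 0 0 30 50; 0.9 4.0 0 0 0 36 50; 0.95 4.2 0 0 0 41 50; 0.95 4.2 0 0 0 41 50"

```text
time: 9.1
tcp_pos: [0.5677, 0.2053, 0.2013]
orientation: [-0.003, 0.489, 0.872, -0.001]
ft_force: [-0.7, 0.3, -2.5]
finger_gap: 0.674
```

Request:
move_arm --series "0 0 0 0 0 0 50; 0 0 0 0 0 0 50; 0 0 0 0 0 0 50; 0 0 0 0 0 0 50; 0 0 0 0 0 0 50; 0 0 0 0 0 0 50; 0 0 0 0 0 0 50; 0 0 0 0 0 0 50"

```text
time: 9.9
tcp_pos: [0.5708, 0.2027, 0.2038]
orientation: [0.0, 0.491, 0.871, 0.0]
ft_force: [0.5, -0.6, -2.9]
finger_gap: 0.676
```

```bash
python3 st.py;  python3 - <<'E'
from rig import imaging
from h import *
import cv2
ims=[]
for n in("top","side"):
    im=imaging.camera(n); cv2.imwrite(f"pics/{n}3.png",im)
    o=np.round(proj(n,[.569,.206,.15])).astype(int)-32
    ims.append(cv2.resize(im[o[1]:o[1]+64,o[0]:o[0]+64],None,fx=6,fy=6,interpolation=cv2.INTER_CUBIC))
cv2.imwrite("pics/a3.png",np.hstack(ims))
E
```

```text
9.9 [-0.4749  0.7052  0.1016  1.6724 -0.0948  0.7687  0.2143] tcp [0.5708 0.2027 0.2038] yaw 31.14002490066118 z [ 0.0001  0.0001 -1.    ] F [ 0.5491 -0.63   -2.9261] T [-0.0709  0.0308  0.0495] 59.58155009469711
```

View pics/a3.png

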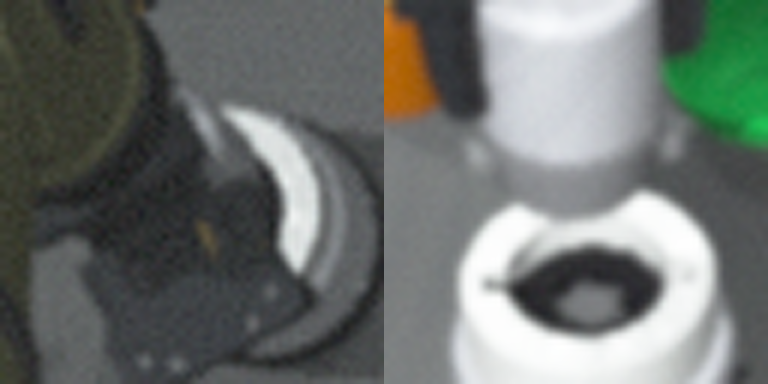

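```bash
cat > ov2.py <<'E'
from ov import *
def go(name,im,c,zu,ang,g,gang,out,zc,f=8,h=40):
    o=np.round(proj(name,[*g,zc])).astype(int)-[h,h]
    I=cv2.resize(im[o[1]:o[1]+2*h,o[0]:o[0]+2*h],None,fx=f,fy=f,interpolation=cv2.INTER_CUBIC); raw=I.copy()
    c=np.array(c);g=np.array(g)
    for z,r,col in((.088,.03,(0,0,255)),(0.0,.0248,(0,255,0)),(.0197,.03,(255,0,0))): draw(I,o,f,circ(name,c,zu+z,r),col)
    u=np.array([np.cos(ang),np.sin(ang)]); v=np.array([-u[1],u[0]])
    for s in(-1,1):
        draw(I,o,f,np.array([proj(name,[*(c+s*(.0345*u)+w*.0045*v),zu+zz]) for w,zz in((-1,.006),(1,.006),(1,.011),(-1,.011),(-1,.006))]),(0,255,255))
    draw(I,o,f,circ(name,g,.112,.043),(0,0,255)); draw(I,o,f,circ(name,g,.112,.0285),(0,255,0))
    u=np.array([np.cos(gang),np.sin(gang)]); v=np.array([-u[1],u[0]])
    for s in(-1,1):
        draw(I,o,f,np.array([proj(name,[*(g+s*d*u+w*.006*v),.112]) for w,d in((-1,.029),(-1,.0355),(1,.0355),(1,.029))]),(255,0,255))
    cv2.imwrite(out,I); cv2.imwrite(out.replace(".png","r.png"),raw)
E
python3 - <<'E'
from ov2 import *
im=cv2.imread("pics/side3.png")
go("side",im,(.5708,.2027),.1598,np.radians(12.1),(.569,.2063),np.radians(12.5),"pics/o3.png",.165,f=8,h=37)
a=cv2.imread("pics/o3.png")
E
```

```text
(no output)
```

View pics/o3.png

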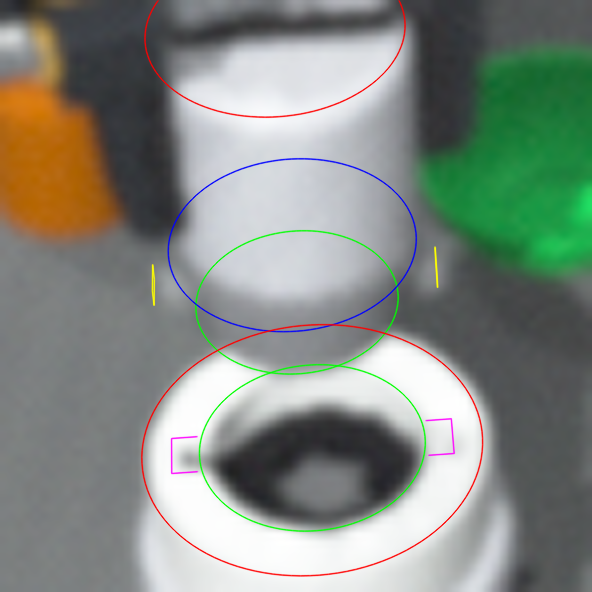

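View pics/o3r.png

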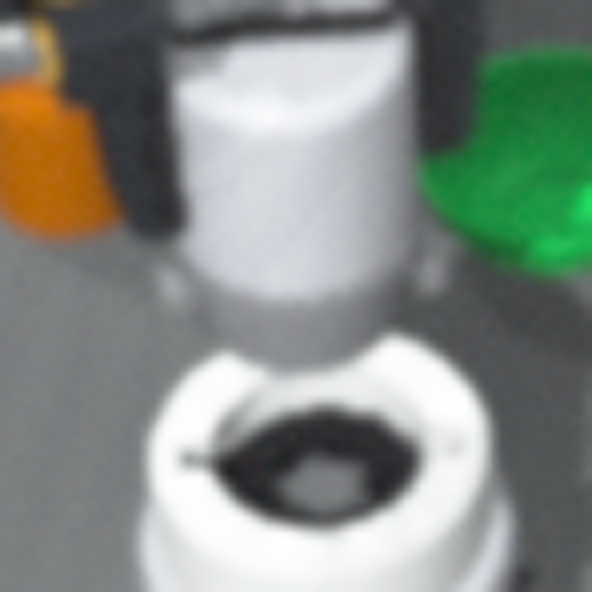

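The side view shows the cup held upright, with lugs at crop (172,285) and (432,270). The collar gaps are at (192,460) and (455,443). Relative to the collar the cup sits about 1.5 mm too far +x and 4 mm too far -y. Correcting that and coming down to just above the collar.

Request:
move_arm --series "-0.03 0.085 -0.2 0 0 0 50; -0.03 0.085 -0.4 0 0 0 50; -0.03 0.085 -0.6 0 0 0 50; -0.03 0.085 -0.7 0 0 0 50; -0.03 0.085 -0.8 0 0 0 50; -0.03 0.085 -0.8 0 0 0 50; -0.03 0.085 -0.8 0 0 0 50; -0.03 0.085 -0.8 0 0 0 50"

```text
time: 10.8
tcp_pos: [0.5696, 0.2071, 0.1642]
orientation: [0.0, 0.491, 0.871, 0.0]
ft_force: [-0.1, -0.7, -2.6]
finger_gap: 0.672
```

```bash
python3 st.py;  python3 - <<'E'
from ov2 import *
from rig import imaging,readout
im=imaging.camera("side"); cv2.imwrite("pics/side4.png",im)
t=readout.state()["tcp_pos"]
go("side",im,t[:2],t[2]-.044,np.radians(12.1),(.5693,.207),np.radians(12.5),"pics/o4.png",.155,f=8,h=37)
E
```

```text
10.8 [-0.477   0.7581  0.0927  1.7052 -0.1012  0.6819  0.2124] tcp [0.5696 0.2071 0.1642] yaw 31.13555328860681 z [ 0.0009  0.0004 -1.    ] F [-0.113  -0.6901 -2.6079] T [-0.0982  0.0176 -0.0265] 59.1639528959348
```

View pics/o4.png

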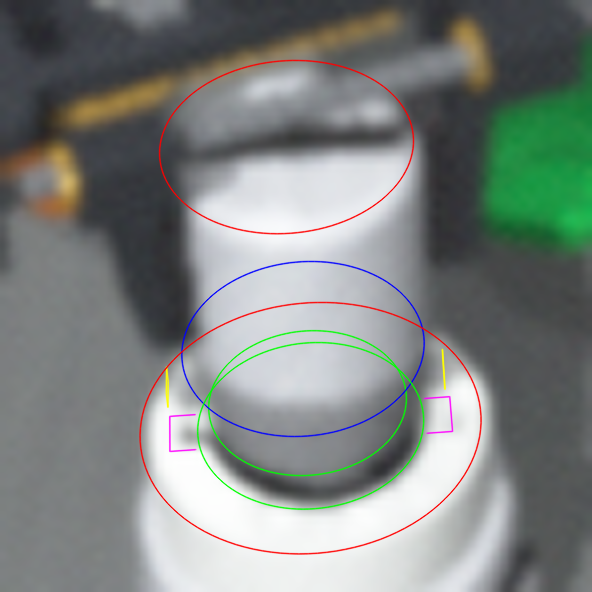

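View pics/o4r.png

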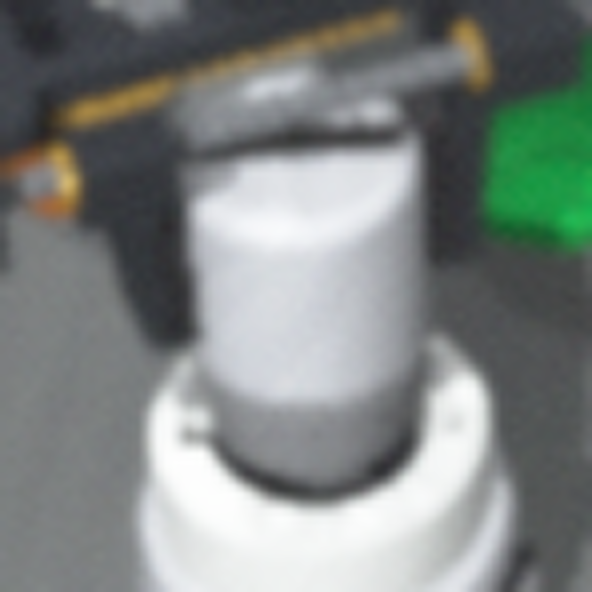

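The plug sits over the hole (crop centre 315 against 320–324 for the collar) and the lugs line up with the gaps. Nudging -x by 1 mm and lowering gently while watching force.

Request:
move_arm --series "-0.02 0 -0.04 0 0 0 50; -0.02 0 -0.08 0 0 0 50; -0.02 0 -0.12 0 0 0 50; -0.02 0 -0.16 0 0 0 50; -0.02 0 -0.19 0 0 0 50; -0.02 0 -0.22 0 0 0 50; -0.02 0 -0.25 0 0 0 50; -0.02 0 -0.25 0 0 0 50"

```text
time: 11.65
tcp_pos: [0.5684, 0.2067, 0.1511]
orientation: [0.0, 0.491, 0.871, -0.0]
ft_force: [1.0, -1.0, -3.9]
finger_gap: 0.67
```

```bash
python3 st.py
```

```text
11.65 [-0.4758  0.7754  0.0896  1.7175 -0.1027  0.6532  0.2133] tcp [0.5684 0.2067 0.1511] yaw 31.12931934079382 z [ 0.0002 -0.0003 -1.    ] F [ 1.0061 -0.9561 -3.8867] T [-0.2134 -0.113  -0.0133] 58.988379234288935
```

Request:
move_arm --series "0 0 -0.01 0 0 0 50; 0 0 -0.02 0 0 0 50; 0 0 -0.03 0 0 0 50; 0 0 -0.04 0 0 0 50; 0 0 -0.05 0 0 0 50; 0 0 -0.05 0 0 0 50; 0 0 -0.05 0 0 0 50; 0 0 -0.05 0 0 0 50"

```text
time: 12.45
tcp_pos: [0.5686, 0.2069, 0.1491]
orientation: [0.0, 0.491, 0.871, 0.0]
ft_force: [-0.5, -2.3, 2.9]
finger_gap: 0.673
```

```bash
python3 st.py
```

```text
12.45 [-0.4754  0.7782  0.089   1.7188 -0.1031  0.6484  0.2136] tcp [0.5686 0.2069 0.1491] yaw 31.131032140363825 z [ 0.0007  0.0001 -1.    ] F [-0.5444 -2.3087  2.941 ] T [-0.4447  0.0124  0.0224] 59.298759777388106
```

Request:
move_arm --series "0 -0.01 0 0 0 0 50; 0 -0.02 0 0 0 0 50; 0 -0.02 0 0 0 0 50; 0 -0.02 0 0 0 0 50; 0 -0.02 0 0 0 0 50; 0 -0.02 0 0 0 0 50; 0 -0.02 0 0 0 0 50; 0 -0.02 0 0 0 0 50"

```text
time: 13.25
tcp_pos: [0.5679, 0.206, 0.1486]
orientation: [-0.0, 0.491, 0.871, -0.0]
ft_force: [0.8, -0.9, -4.2]
finger_gap: 0.678
```

```bash
python3 st.py;  python3 - <<'E'
from ov2 import *
from rig import imaging,readout
im=imaging.camera("side"); cv2.imwrite("pics/side5.png",im)
t=readout.state()["tcp_pos"]
go("side",im,t[:2],t[2]-.044,np.radians(12.1),(.568,.207),np.radians(12.5),"pics/o5.png",.135,f=10,h=28)
E
```

```text
13.25 [-0.4739  0.7784  0.0883  1.7205 -0.1031  0.6479  0.215 ] tcp [0.5679 0.206  0.1486] yaw 31.146152965806856 z [-0.0007 -0.0001 -1.    ] F [ 0.7715 -0.9048 -4.1877] T [-0.2231  0.0612 -0.0337] 59.70035798609087
```

View pics/o5r.png

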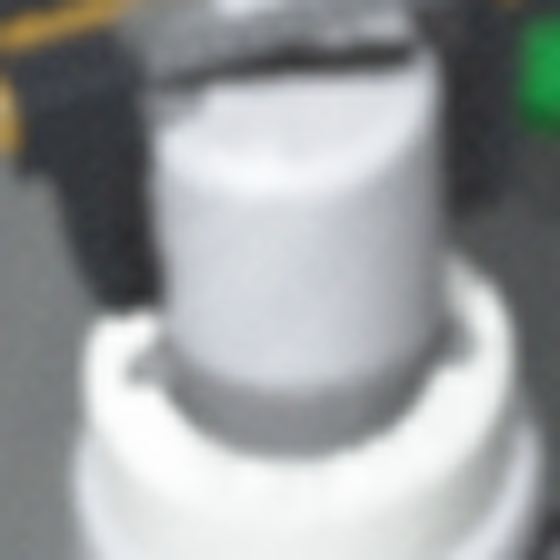

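Contact force is gone after the nudge, and the lugs sit at the gaps (crop (150,365) and (460,340)). Continuing down.

Request:
move_arm --series "0 0 -0.01 0 0 0 50; 0 0 -0.02 0 0 0 50; 0 0 -0.03 0 0 0 50; 0 0 -0.04 0 0 0 50; 0 0 -0.05 0 0 0 50; 0 0 -0.06 0 0 0 50; 0 0 -0.06 0 0 0 50; 0 0 -0.06 0 0 0 50"

```text
time: 14.1
tcp_pos: [0.5683, 0.206, 0.1457]
orientation: [0.0, 0.491, 0.871, 0.0]
ft_force: [0.5, -0.9, -3.8]
finger_gap: 0.68
```

```bash
python3 st.py
```

```text
14.1 [-0.4735  0.7827  0.0876  1.7221 -0.1034  0.6412  0.2153] tcp [0.5683 0.206  0.1457] yaw 31.144370187218637 z [ 0.0001  0.0001 -1.    ] F [ 0.497  -0.9456 -3.7619] T [-0.2273 -0.0958 -0.0219] 59.9435181508364
```

Request:
move_arm --series "0 0 -0.01 0 0 0 50; 0 0 -0.02 0 0 0 50; 0 0 -0.03 0 0 0 50; 0 0 -0.04 0 0 0 50; 0 0 -0.05 0 0 0 50; 0 0 -0.06 0 0 0 50; 0 0 -0.06 0 0 0 50; 0 0 -0.06 0 0 0 50" --squeeze 50

```text
time: 14.9
tcp_pos: [0.5683, 0.206, 0.143]
orientation: [0.0, 0.491, 0.871, 0.0]
ft_force: [-0.6, -1.0, 2.9]
finger_gap: 0.671
```

```bash
python3 st.py
```

```text
14.9 [-0.473   0.7864  0.0869  1.724  -0.1038  0.6355  0.2156] tcp [0.5683 0.206  0.143 ] yaw 31.141318075431546 z [ 0.0001  0.0001 -1.    ] F [-0.6324 -1.0176  2.9038] T [-0.3137  0.405  -0.0621] 59.09956892927129
```

Request:
move_arm --series "0 0 -0.015 0 0 0 50; 0 0 -0.03 0 0 0 50; 0 0 -0.045 0 0 0 50; 0 0 -0.06 0 0 0 50; 0 0 -0.075 0 0 0 50; 0 0 -0.09 0 0 0 50; 0 0 -0.09 0 0 0 50; 0 0 -0.09 0 0 0 50"

```text
time: 15.7
tcp_pos: [0.5683, 0.206, 0.1387]
orientation: [0.0, 0.491, 0.871, 0.0]
ft_force: [-2.4, -1.3, 7.5]
finger_gap: 0.673
```

```bash
python3 st.py
```

```text
15.7 [-0.4723  0.7927  0.0858  1.7265 -0.1044  0.6265  0.2161] tcp [0.5683 0.206  0.1387] yaw 31.144132100481535 z [ 0.0002  0.0002 -1.    ] F [-2.396  -1.2666  7.5317] T [-0.4421  0.7536  0.0055] 59.29707183479877
```

Request:
move_arm --series "0 0 -0.01 0 0 0 50; 0 0 -0.02 0 0 0 50; 0 0 -0.026 0 0 0 50; 0 0 -0.026 0 0 0 50; 0 0 -0.026 0 0 -1 50; 0 0 -0.026 0 0 -2 50; 0 0 -0.026 0 0 -3 50; 0 0 -0.026 0 0 -4 50"

```text
time: 16.5
tcp_pos: [0.5689, 0.2059, 0.1377]
orientation: [0.001, 0.522, 0.853, 0.0]
ft_force: [-1.0, -1.6, 8.3]
finger_gap: 0.671
```

```bash
python3 st.py
```

```text
16.5 [-0.483   0.7954  0.1053  1.7274 -0.1281  0.624   0.1681] tcp [0.5689 0.2059 0.1377] yaw 27.111470853271484 z [ 0.0015  0.0002 -1.    ] F [-1.0081 -1.6417  8.2725] T [-0.5552  0.6162  0.0698] 59.09613474531088
```

Request:
move_arm --series "0 0 -0.006 0 0 0 50; 0 0 -0.006 0 0 -1 50; 0 0 -0.006 0 0 -2 50; 0 0 -0.006 0 0 -3 50; 0 0 -0.006 0 0 -4 50; 0 0 -0.006 0 0 -5 50; 0 0 -0.006 0 0 -6 50; 0 0 -0.006 0 0 -6 50"

```text
time: 17.3
tcp_pos: [0.5694, 0.2058, 0.1376]
orientation: [0.001, 0.566, 0.825, 0.001]
ft_force: [-1.6, -2.3, 8.7]
finger_gap: 0.679
```

```bash
python3 st.py
```

```text
17.3 [-0.499   0.7977  0.1345  1.7281 -0.1635  0.6243  0.0965] tcp [0.5694 0.2058 0.1376] yaw 21.113537802372853 z [ 0.0025  0.0001 -1.    ] F [-1.5722 -2.3469  8.7223] T [-0.5511  0.5015  0.0703] 59.79083622424673
```

Turned 10° with only 0.07 N m, so the lugs are under the flange. Continuing.

Request:
move_arm --series "0 0 0 0 0 -3 50; 0 0 0 0 0 -7 50; 0 0 0 0 0 -11 50; 0 0 0 0 0 -15 50; 0 0 0 0 0 -19 50; 0 0 0 0 0 -23 50; 0 0 0 0 0 -26 50; 0 0 0 0 0 -28 50"

```text
time: 18.1
tcp_pos: [0.5697, 0.2054, 0.1377]
orientation: [0.001, 0.749, 0.663, 0.001]
ft_force: [-0.8, -1.7, 8.3]
finger_gap: 0.667
```

```bash
python3 st.py
```

```text
18.1 [-0.5736  0.8119  0.2705  1.7322 -0.3283  0.6393 -0.2404] tcp [0.5697 0.2054 0.1377] yaw -6.967998077528085 z [ 0.0031 -0.0004 -1.    ] F [-0.8285 -1.6786  8.3285] T [-0.6378  0.4562  0.0913] 58.77288964350294
```

Request:
move_arm --series "0 0 0 0 0 -3 50; 0 0 0 0 0 -8 50; 0 0 0 0 0 -13 50; 0 0 0 0 0 -18 50; 0 0 0 0 0 -23 50; 0 0 0 0 0 -28 50; 0 0 0 0 0 -32 50; 0 0 0 0 0 -34 50"

```text
time: 18.9
tcp_pos: [0.5692, 0.2056, 0.1375]
orientation: [0.001, 0.91, 0.415, 0.001]
ft_force: [-1.1, -2.0, 8.9]
finger_gap: 0.672
```

```bash
python3 st.py
```

```text
18.9 [-0.6612  0.84    0.4349  1.7374 -0.521   0.6792 -0.6563] tcp [0.5692 0.2056 0.1375] yaw -40.97185533619863 z [ 0.0022 -0.0003 -1.    ] F [-1.0943 -1.9568  8.9205] T [-0.4075  0.6406  0.1232] 59.21364378654678
```

Request:
move_arm --series "0 0 0 0 0 -2 50; 0 0 0 0 0 -4 50; 0 0 0 0 0 -6 50; 0 0 0 0 0 -8 50; 0 0 0 0 0 -10 50; 0 0 0 0 0 -12 50; 0 0 0 0 0 -13 50; 0 0 0 0 0 -14 50"

```text
time: 19.7
tcp_pos: [0.569, 0.2059, 0.1375]
orientation: [0.0, 0.953, 0.302, 0.001]
ft_force: [-2.0, -1.5, 9.2]
finger_gap: 0.671
```

```bash
python3 st.py
```

```text
19.7 [-0.6952  0.8549  0.5015  1.7392 -0.5954  0.7022 -0.831 ] tcp [0.569  0.2059 0.1375] yaw -54.87406022831606 z [ 0.0018  0.0001 -1.    ] F [-1.9902 -1.5498  9.1895] T [-0.3336  0.6437  0.0719] 59.081155769338025
```

Request:
move_arm --series "0 0 0 0 0 -0.6 50; 0 0 0 0 0 -1.2 50; 0 0 0 0 0 -1.8 50; 0 0 0 0 0 -2.4 50; 0 0 0 0 0 -3 50; 0 0 0 0 0 -3.5 50; 0 0 0 0 0 -4 50; 0 0 0 0 0 -4 50"

```text
time: 20.5
tcp_pos: [0.569, 0.2059, 0.1375]
orientation: [0.0, 0.963, 0.269, 0.001]
ft_force: [-2.9, -1.7, 8.8]
finger_gap: 0.671
```

```bash
python3 st.py
```

```text
20.5 [-0.7047  0.8596  0.5205  1.7397 -0.616   0.7094 -0.8815] tcp [0.569  0.2059 0.1375] yaw -58.84502169224803 z [ 0.0018  0.0002 -1.    ] F [-2.9275 -1.7436  8.7935] T [-0.1786  0.7294  0.0497] 59.13373035353131
```

Turned 90.0° with no stop felt yet. Stepping gently toward it.

Request:
move_arm --series "0 0 0 0 0 -0.3 50; 0 0 0 0 0 -0.6 50; 0 0 0 0 0 -0.9 50; 0 0 0 0 0 -1.2 50; 0 0 0 0 0 -1.5 50; 0 0 0 0 0 -1.5 50; 0 0 0 0 0 -1.5 50; 0 0 0 0 0 -1.5 50"

```text
time: 21.3
tcp_pos: [0.569, 0.206, 0.1375]
orientation: [0.0, 0.967, 0.256, 0.001]
ft_force: [-2.0, -1.0, 9.6]
finger_gap: 0.673
```

```bash
python3 st.py
```

```text
21.3 [-0.7082  0.8613  0.5275  1.7399 -0.6237  0.7122 -0.9005] tcp [0.569  0.206  0.1375] yaw -60.33564836661913 z [ 0.0017  0.0003 -1.    ] F [-1.9506 -0.9528  9.6052] T [-0.1997  0.6865  0.0521] 59.24993679489893
```

Request:
move_arm --series "0 0 0 0 0 -0.2 50; 0 0 0 0 0 -0.4 50; 0 0 0 0 0 -0.6 50; 0 0 0 0 0 -0.8 50; 0 0 0 0 0 -1 50; 0 0 0 0 0 -1 50; 0 0 0 0 0 -1 50; 0 0 0 0 0 -1 50"

```text
time: 22.1
tcp_pos: [0.569, 0.206, 0.1375]
orientation: [0.0, 0.969, 0.248, 0.001]
ft_force: [-2.5, -1.2, 8.9]
finger_gap: 0.671
```

```bash
python3 st.py
```

```text
22.1 [-0.7106  0.8625  0.5323  1.74   -0.6288  0.714  -0.9133] tcp [0.569  0.206  0.1375] yaw -61.32829078960323 z [ 0.0018  0.0003 -1.    ] F [-2.4911 -1.151   8.8782] T [-0.1299  0.7155  0.1258] 59.09965700945793
```

Request:
move_arm --series "0 0 0 0 0 -0.2 50; 0 0 0 0 0 -0.4 50; 0 0 0 0 0 -0.6 50; 0 0 0 0 0 -0.8 50; 0 0 0 0 0 -0.8 50; 0 0 0 0 0 -0.8 50; 0 0 0 0 0 -0.8 50; 0 0 0 0 0 -0.8 50"

```text
time: 22.9
tcp_pos: [0.569, 0.206, 0.1375]
orientation: [0.0, 0.971, 0.241, 0.001]
ft_force: [-1.9, -0.8, 8.4]
finger_gap: 0.674
```

```bash
python3 st.py
```

```text
22.9 [-0.7125  0.8635  0.5361  1.7401 -0.6329  0.7156 -0.9235] tcp [0.569  0.206  0.1375] yaw -62.130125496245626 z [ 0.0017  0.0003 -1.    ] F [-1.8916 -0.7675  8.4209] T [-0.2146  0.7147  0.1255] 59.40885978932809
```

Request:
move_arm --series "0 0 0 0 0 -0.2 50; 0 0 0 0 0 -0.4 50; 0 0 0 0 0 -0.6 50; 0 0 0 0 0 -0.8 50; 0 0 0 0 0 -0.8 50; 0 0 0 0 0 -0.8 50; 0 0 0 0 0 -0.8 50; 0 0 0 0 0 -0.8 50"

```text
time: 23.7
tcp_pos: [0.5691, 0.206, 0.1375]
orientation: [0.0, 0.972, 0.234, 0.001]
ft_force: [-2.5, -0.9, 9.2]
finger_gap: 0.676
```

```bash
python3 st.py; python3 - <<'E'
from rig import imaging
from h import *
import cv2
ims=[]
for n in("top","side"):
    im=imaging.camera(n); cv2.imwrite(f"pics/{n}6.png",im)
    o=np.round(proj(n,[.569,.206,.14])).astype(int)-32
    ims.append(cv2.resize(im[o[1]:o[1]+64,o[0]:o[0]+64],None,fx=6,fy=6,interpolation=cv2.INTER_CUBIC))
cv2.imwrite("pics/a6.png",np.hstack(ims))
E
```

```text
23.7 [-0.7143  0.8645  0.5399  1.74   -0.6367  0.717  -0.9334] tcp [0.5691 0.206  0.1375] yaw -62.8894614192523 z [ 0.0019  0.0002 -1.    ] F [-2.5232 -0.8652  9.1815] T [-0.1416  0.6596  0.2599] 59.53794679432726
```

View pics/a6.png

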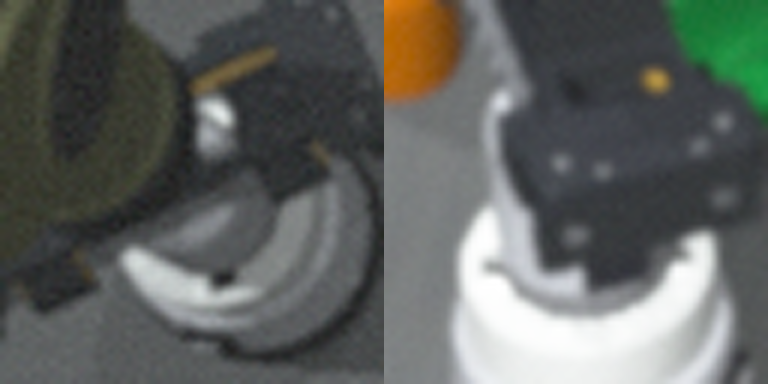

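The torque rose to 0.26 N m at 94° of tool turn, which is the stop. The top view shows the -x gap empty (crop 220,280), so the lugs are under the flange. Backing off 1° to unload, easing up 2.5 mm into the notch, then opening.

Request:
move_arm --series "0 0 0 0 0 0.5 50; 0 0 0 0 0 1 50; 0 0 0 0 0 1.2 50; 0 0 0.015 0 0 1.2 50; 0 0 0.03 0 0 1.2 50; 0 0 0.045 0 0 1.2 50; 0 0 0.05 0 0 1.2 50; 0 0 0.05 0 0 1.2 50"

```text
time: 24.6
tcp_pos: [0.5693, 0.2062, 0.1398]
orientation: [0.0, 0.97, 0.244, 0.001]
ft_force: [-0.4, -0.5, 5.8]
finger_gap: 0.673
```

```bash
python3 st.py
```

```text
24.6 [-0.713   0.8602  0.5368  1.7383 -0.6287  0.7189 -0.9207] tcp [0.5693 0.2062 0.1398] yaw -61.741895311001485 z [ 0.0024  0.0004 -1.    ] F [-0.3948 -0.5407  5.8304] T [-0.0889  0.4326  0.0228] 59.28918846728881
```

It rose past the flange height with the spring still pushing (about 9 N), so the lugs are in the notch. Letting go.

Request:
move_arm --series "0 0 0.01 0 0 0 50; 0 0 0.015 0 0 0 54; 0 0 0.015 0 0 0 62; 0 0 0.015 0 0 0 70; 0 0 0.015 0 0 0 80; 0 0 0.015 0 0 0 88; 0 0 0.015 0 0 0 88; 0 0 0.015 0 0 0 88" --squeeze 10

```text
time: 25.4
tcp_pos: [0.5682, 0.206, 0.1398]
orientation: [0.0, 0.97, 0.244, -0.0]
ft_force: [-0.1, -0.3, -0.1]
finger_gap: 0.998
```

Request:
move_arm --series "0 0 0.2 0 0 0 88; 0 0 0.5 0 0 0 88; 0 0 0.9 0 0 0 88; 0 0 1.4 0 0 0 88; 0 0 2.0 0 0 0 88; 0 0 2.6 0 0 0 88; 0 0 3.2 0 0 0 88; 0 0 3.6 0 0 0 88"

```text
time: 26.2
tcp_pos: [0.5691, 0.2056, 0.3238]
orientation: [0.0, 0.97, 0.244, 0.002]
ft_force: [0.3, 0.1, -0.7]
finger_gap: 1.001
```

Request:
move_arm --series "0 -0.9 0 0 0 0 88; 0 -1.8 0 0 0 0 88; 0 -2.7 0 0 0 0 88; 0 -3.6 0 0 0 0 88; 0 -4.5 0 0 0 0 88; 0 -5.4 0 0 0 0 88; 0 -6.2 0 0 0 0 88; 0 -6.2 0 0 0 0 88"

```text
time: 27.0
tcp_pos: [0.5669, -0.1124, 0.3223]
orientation: [0.003, 0.971, 0.238, 0.001]
ft_force: [0.1, -0.4, 1.1]
finger_gap: 0.996
```

```bash
python3 st.py; python3 - <<'E'
from ov2 import *
from rig import imaging
ims=[]
for n in("top","side"):
    im=imaging.camera(n); cv2.imwrite(f"pics/{n}7.png",im)
    go(n,im,(.569,.206),.0965,np.radians(12.5-90),(.569,.206),np.radians(12.5),f"pics/o7{n}.png",.14,f=6,h=32)
    ims+=[np.vstack([cv2.imread(f"pics/o7{n}{x}.png")[:300] if 0 else cv2.resize(cv2.imread(f"pics/o7{n}{x}.png"),(300,300)) for x in("","r")])]
cv2.imwrite("pics/a7.png",np.hstack(ims))
E
```

```text
27.0 [-0.263   0.608   0.6704  1.6288 -0.4166  1.0486 -0.56  ] tcp [ 0.5669 -0.1124  0.3223] yaw -62.42218064982094 z [ 0.0026 -0.0056 -1.    ] F [ 0.093  -0.4179  1.0911] T [-0.0305  0.1758 -0.0101] 87.79133396271408
```

View pics/a7.png

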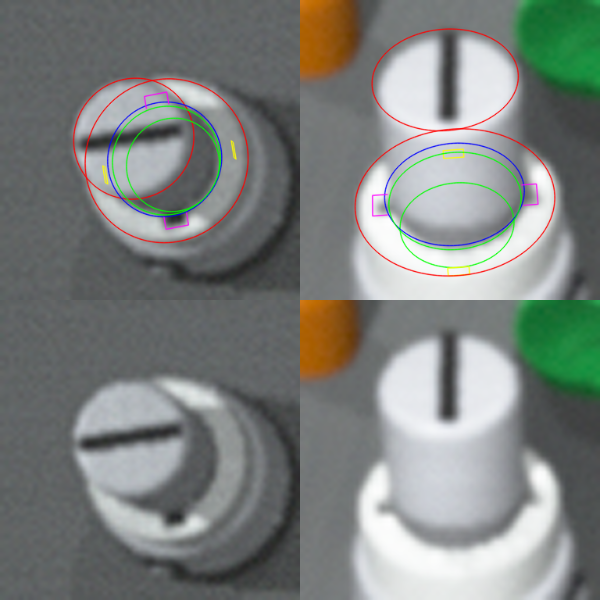

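View pics/top7.png

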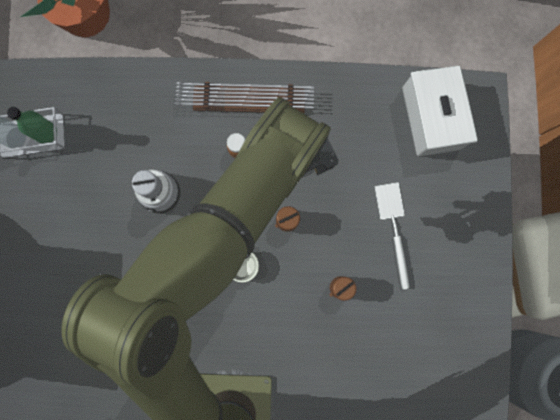

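```bash
python3 - <<'E'
from h import *
import cv2
from scipy.optimize import least_squares
o=np.round(proj("top",[.569,.206,.14])).astype(int)-32
f=300/64
P=lambda x,y:(o+np.array([x+.5,y+.5])/f-.5)
for z in(.1885,):
    a=pt("top",*P(80,143),z); b=pt("top",*P(180,131),z); d=b-a
    print("rib",np.degrees(np.arctan2(d[1],d[0])),np.linalg.norm(d),(a+b)/2)
# triangulated rib centre from both views
o2=np.round(proj("side",[.569,.206,.14])).astype(int)-32
pt_t=P(130,137); pt_s=o2+np.array([448.5-300,76.5])/f-.5
r=least_squares(lambda p:np.r_[proj("top",p)-pt_t,proj("side",p)-pt_s],[.569,.206,.18]); print("rib centre",r.x,"resid px",r.fun)
# same method: gap midpoint on collar top
g=[(157,99),(176,217)]; s=[(385-300,207),(540-300,197)]
for gt,gs in zip(g[::-1],s[::-1]):
    q=least_squares(lambda p:np.r_[proj("top",p)-P(*gt),proj("side",p)-(o2+(np.array(gs)+.5)/f-.5)],[.569,.206,.11]);print("gap",q.x,q.fun)
a=cv2.imread("pics/top7.png");b=cv2.imread("pics/side7.png")
cv2.imwrite("pics/side7v.png",b)
E
```

```text
rib -81.72575553721569 0.04996031248322124 [0.56885375 0.20663726 0.1885    ]
rib centre [0.56806965 0.20687714 0.18683019] resid px [ 0.02477129  0.44880126 -0.37164765 -0.05850697]
gap [0.53557231 0.19892893 0.11087437] [ 0.04487768  1.59440431 -1.31928868 -0.18462375]
gap [0.5994655  0.21264265 0.11057313] [ 0.04477334  0.68194408 -0.55679275 -0.09075879]
```

View pics/side7v.png

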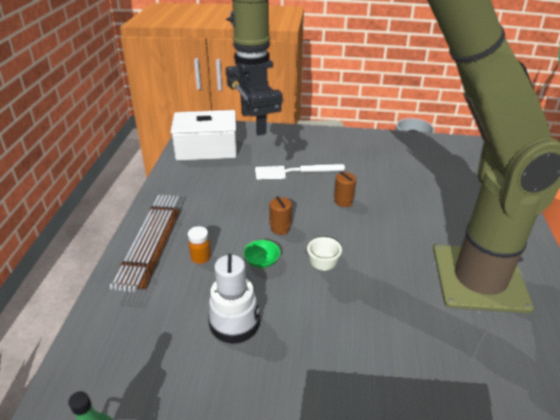

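```bash
python3 - <<'E'
from rig import env
print(env.hand_in())
E
```

```text
the job is handed in; nothing more can be done
None
```

The grinding cup is locked on the grinder, and I handed the job in at about 27 s of robot time; no verdict came back.

**What I did:** I picked the steel cup, not the brown look-alikes, and lined its lugs up with the collar gaps as seen in the cameras. I pressed it down at about 12 N and turned it clockwise until the stop showed, at about 0.26 N m. Then I eased the turn back about 1°, let it rise into the notch and opened the gripper.

**Last checks:**
- **Height:** the cup's rib stands about 76 mm above the collar top; 76.5 mm is expected when locked and about 73 mm unlocked.
- **Turn:** the camera puts the rib about 94° clockwise of the gaps. The tool turned 94° to the stop, slightly more than the nominal 92.5°. That fits a small starting offset in the gap plus my measuring error of about 1–2°.
- **Gaps:** the two gaps look empty in the pictures.
- **Surroundings:** the gripper is clear of everything. The side view shows the other things where they were; in the last top view the arm hid the pinch bowl and partly hid the jar and ramekin.
- **Disagreements:** the two cameras differed by up to about 1.6 pixels on the gap positions, roughly 3 mm. On the way in, the lugs briefly rested on the collar at about 6 N, and a 1 mm sideways nudge freed them.

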